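# Start the crank screw of a phone press

### The job

Start the press's crank screw in its brass bush without crossing the thread: take the black grip, press it lightly down, and crank backward (anticlockwise from above) only until the screw drops over the start of the thread, then crank forward (clockwise) one full turn so that it screws in. Finish while still holding the grip, lightly pressed down against its spring with the screw still; do not let go, and leave the things around the press alone.

Things in the scene. Friction and masses are not known exactly. Their poses are not given: they have to be found in the camera images.
- press: Fixed phone press: aluminium base plate 160 x 210 x 14 mm, two posts 170 mm apart, and a grey crossbar 50 x 200 mm whose top is 79 mm above the bench (post caps to 84 mm). Origin: centre of the underside, on the bench; z up, x across the crossbar, y along it. A phone shell lies fixed under the crossbar.
- bush_mouth (a point): Centre of the upper mouth of the round brass threaded bush (48 mm across, flange 64 mm) in the middle of the crossbar, 96 mm above the bench, on the upright axis about which the screw turns. Right-hand thread, 10 mm pitch; where it starts around the axis differs every time and cannot be seen.
- grip_mid (a point): Point on the axis of the black grip, 24 mm above its lower end and 22 mm below its top, 45 mm from the screw axis, about 0.19 m above the bench at the start. Carrying it round a circle of 45 mm radius about the bush axis turns the screw.
- grip: Black cylindrical crank grip, 24 mm diameter, 46 mm tall, upright; origin at the centre of its lower end. It spins freely about its own upright axis, so a gripper can hold it firmly from above and keep its own yaw while carrying it round the circle. Nothing of the press stands as high.
- crank_hub (a point): Top centre of the screw's steel hub (32 mm across, 18 mm tall), on the screw axis. The steel crank arm (18 mm wide, 10 mm thick, underside level with the hub's) runs from it to below the grip; its top is 32 mm below the lower end of the unpressed grip. Sinks and turns with the screw.
- turn (a joint): Angle of the screw, rad, growing clockwise from above (forward, screwing in). 0: the screw's thread stands at the start of the bush's thread. Starts between 0.8 and 3.4, resting on top of the first thread. Turned backward it climbs 1.6 mm per rad and near 0 (within 0.3 rad) drops 10 mm; turned forward from there it screws in, 10 mm down per turn. Friction about 0.02 N m.
- sink (a joint): How far the screw with its crank has gone down, m: before the drop about 0.0005 + 0.0016 x turn, just after it about 0.010, one turn later about 0.020. The screw weighs about 0.5 kg and goes down by its own weight; up to 1 mm of play.
- press_in (a joint): How far the grip is pressed down on the crank against its spring, m, 0 (spring's rest, at the start) to 0.030; 200 N/m, with about 1 N already at 0. Held at constant height, the grip is pressed in more as the screw climbs and less as it drops; if the screw goes down farther than this, the grip carries it, so follow it down.
- driver: Bystander: screwdriver about 160 mm long lying on the bench; leave it. Origin on its underside.
- dish: Bystander: round plastic dish, 90 mm across, 30 mm tall; leave it. Origin at its underside.
- jar: Bystander: small jar 44 mm across, 60 mm tall; leave it. Origin at its underside.
- powerbank: Bystander: flat black block 140 x 68 x 20 mm; leave it. Origin at its underside.

How it is judged:
By the outcome, as a careful person would: the job done as asked, in the order asked, and still so for the second after the job is handed in, while the arm keeps its last pose, push and grip.
It also fails if it takes over 58 s, if anything falls off the work surface, if the arm or the gripper's body presses on something with over 40 N, if the wrist force passes 120 N, or if a joint passes its speed limit or range.

### The arm

A 7-joint arm with a two-finger parallel gripper is mounted at the origin on the work surface. World frame = base frame: x ahead of the robot, y to its left, z up, the work surface at z = 0. Lengths are in m, angles in rad, forces in N, time in s.
With the tool pointing down it reaches from about 0.4 to 0.85 m from the base axis. Payload 10.4 kg.
Tool frame: the origin (TCP) lies between the finger pads; the fingertips stand 22 mm ahead of it and the grasp point (between the pads) lies 3 mm ahead of it (r.nose_length is the distance from the TCP to the fingertips, in m); z points along the fingers, y is the line along which they close (so a half turn about z gives the same grasp; the last joint's range is limited). The gripper opens to 87 mm and grips with 3 to 60 N. Pads are 19 mm wide; open, the fingers measure 117 mm over their backs; the gripper's body (75 mm by 190 mm) begins 51 mm behind the grasp point.
Start: joints at [1.098, 0.332, -0.065, 1.46, 0.022, 1.35, -0.088], TCP at [0.272, -0.563, 0.245] pointing down, gripper open.
Joint ranges: [-2.6, 2.6], [-0.5, 2.12], [-1.47, 1.34], [0.16, 2.42], [-1.27, 4.41], [0.06, 2.06], [-2.6, 2.6]. Speed limits (rad/s): [2.22, 2.22, 2.79, 2.79, 3.14, 3.14, 3.14].

### API

Orientations are given as a unit quaternion [x, y, z, w].
In Python, from bench import readout, cams, r gives the robot as it stands. The module is installed in compiled form; this text tells all that it offers.
- The arm moves only by the tool step_arm, never from a script. Its argument "deltas" is a list that holds one entry, the list of rows, each a list of 7 numbers: the turn, a rotation vector about the tool's x, y, z in rad, then the shift along the tool's x, y, z in m, then the opening in per cent of the stroke, from 0 (shut) to 100 (fully open). A call has 1 to 20 rows; each row is the pose to reach, as a shift and turn from the pose commanded when the call began, along the tool's axes at that moment; what a row does not reach only later rows make up. A row lasts 1/8 s, in which the tool goes at most 62.5 mm and 10.7 degrees, less where a joint would pass 70% of its speed; a pose out of reach is approached as far as the arm can. A call with a gripper value outside its range is refused whole. The fingers move at their own pace and stop on an object; "squeeze" is the grip in N (left out, the last holds). Time passes only in rows, so rows that repeat a pose let the fingers close. It gives the time, the measured TCP pose, the force, the opening and the grip force at its end, in the units of the state.
- readout.read_state(): the state, without advancing time (a new reading comes with each control period).
- cams.camera(name): name is "scene" or "top" or "wrist"; returns a dict with "img" (400x640x3 uint8, red, green, blue), "fx", "fy", "cx", "cy" (pixels), "k1" (the pictures are not rectified: a ray, as slopes to the right and down, at radius r is drawn at 1 + k1 r^2 times it, then the intrinsics apply), "origin" and "rotation" of the camera in the world; the wrist camera has in their place "T_tool_cam" (4x4, takes a point from camera to tool coordinates, whose origin is the TCP and whose axes are the flange's). Camera axes: x right, y up, looking along -z (the intrinsics and any distortion apply to the point x, -y, -z); pixel columns grow to the right and rows downward; lengths in m; the calibration is good to about 2 mm. A picture is of the moment at which its call begins: read the wrist's pose just before it. There is no depth.
- r.close_job(): hands the job in; it is judged then, once.
The state is a dict: "time": time; "joint_positions": joint angles; "joint_vel": joint speeds; "joint_torque": joint torques, N m; "ee_pos": TCP position; "eef_rot": TCP orientation; "ft_force": force on the tool from outside, world axes, zero at the start; "torque": the same for the moment, N m; "width": finger opening in m; "grip_force": force on a finger pad.
Only numpy, scipy, OpenCV 4.12 (cv2) and the standard library are available. Lean on these libraries where they do the work, as an engineer would, in place of code of your own. Each camera call takes 0.05 s, during which the arm holds its last target. There are 200 camera calls.

## Working session

There is one attempt and no reset: what is moved stays moved. The work goes in short steps, Python scripts to look and compute and a tool call to move; the robot and the scene stay as the last step left them, time stands still between calls to the robot, and variables do not carry over. Pictures are saved under pics/ and viewed, at most 10 in all, crops included, and the job is handed in when it is done.

Besides the shell and the picture viewer there is one more tool, called after ">>>" by a JSON object that holds its "op" and its "data", one argument or row to a line. step_arm: Moves the arm, as the interface text tells. Its arguments: {"type":"object","properties":{"deltas":{"type":"array"},"squeeze":{"type":"number"}},"required":["deltas"]}

```bash
mkdir -p pics
cat > h.py <<'E'
import numpy as np, cv2
from scipy.spatial.transform import Rotation as R
from bench import readout, cams, r
def cam(n):
    s=readout.read_state(); c=cams.camera(n)
    if n=='wrist':
        T=np.array(c['T_tool_cam']); Rt=R.from_quat(s['eef_rot']).as_matrix()
        c['origin']=Rt@T[:3,3]+s['ee_pos']; c['rotation']=Rt@T[:3,:3]
    return c
def ray(c,u,v):
    K=np.array([[c['fx'],0,c['cx']],[0,c['fy'],c['cy']],[0,0,1]],float)
    p=cv2.undistortPoints(np.array([[[u,v]]],float),K,np.array([c['k1'],0,0,0.]))[0,0]
    d=np.array(c['rotation'])@np.array([p[0],-p[1],-1]); return np.array(c['origin']),d
def plane(c,u,v,z):
    o,d=ray(c,u,v); return o+d*(z-o[2])/d[2]
def proj(c,P):
    p=np.array(c['rotation']).T@(np.array(P)-c['origin']); x,y=p[0]/-p[2],-p[1]/-p[2]; k=1+c['k1']*(x*x+y*y)
    return c['cx']+c['fx']*x*k, c['cy']+c['fy']*y*k
def save(c,f): cv2.imwrite('pics/'+f,c['img'][:,:,::-1])
E
python3 - <<'E'
from h import *
s=readout.read_state(); print(s)
for n in ('scene','top'):
    c=cam(n); save(c,n+'0.png'); print(n,c['origin'],c['fx'],c['k1'],np.round(c['rotation'],3).tolist())
E
```

```text
{'time': 0.0, 'joint_positions': array([ 1.09841057,  0.33290734, -0.06467823,  1.46091743,  0.02160536,
        1.34987944, -0.08851281]), 'joint_vel': array([ 0.00097158,  0.00023218, -0.00129859,  0.00121092, -0.00066615,
        0.00030886, -0.00127973]), 'joint_torque': array([ 9.83225182e-04, -6.23259401e+01,  2.49694765e-02, -3.89905894e+01,
       -6.15374465e-02,  3.96257162e-02,  1.20855843e-04]), 'ee_pos': array([ 0.27156886, -0.56253947,  0.24374311]), 'eef_rot': array([ 9.74819065e-01,  2.22996163e-01, -1.94511857e-04, -6.80786638e-04]), 'ft_force': array([ 0.33986246,  0.36388997, -0.33670943]), 'torque': array([ 0.02970809,  0.00411516, -0.00414082]), 'grip_force': 0.0, 'width': 0.08740898464820825}
scene [ 1.16443997 -0.14148501  0.86495724] 410.67575905967243 0.01738404894355174 [0.281, 0.194, 0.535, 0.773]
top [0.37760523 0.08059944 1.07001726] 412.1123907716395 -0.032600052696754124 [-0.072, 0.074, 0.715, -0.691]
```

View pics/scene0.png

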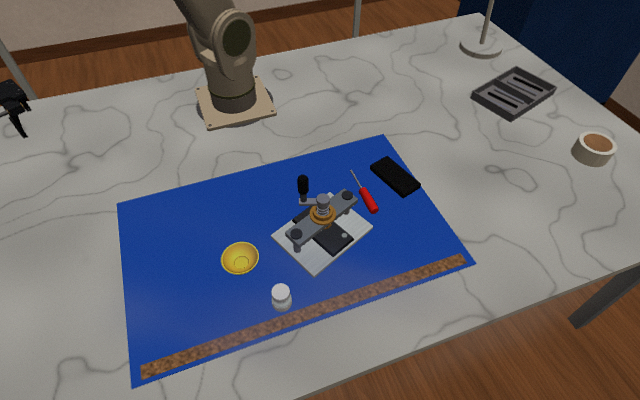

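View pics/top0.png

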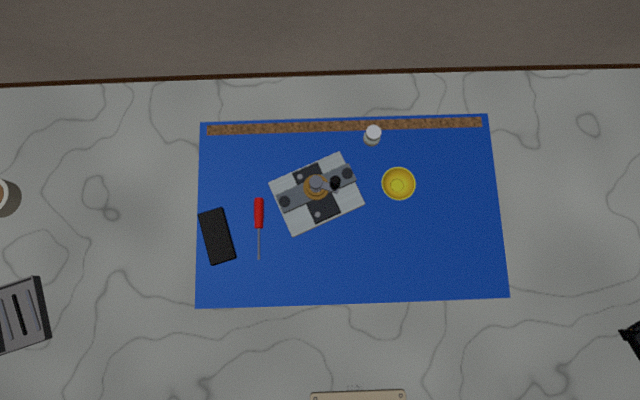

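The scene view shows the grip at about (303,185) and the bush at (322,213). The top view shows the grip at about (335,183) and the bush at (316,187). The camera rotations turn out to be quaternions, so I'll fix the helper and measure.

```bash
python3 - <<'E'
t=open('h.py').read()
t=t.replace("    return c\ndef ray","    else: c['rotation']=R.from_quat(c['rotation']).as_matrix()\n    return c\ndef ray")
open('h.py','w').write(t)
E
python3 - <<'E'
from h import *
a=cam('scene'); b=cam('top')
A=cv2.resize(a['img'][165:265,255:385],None,fx=6,fy=6,interpolation=2)
B=cv2.resize(b['img'][140:240,255:385],None,fx=6,fy=6,interpolation=2)
cv2.imwrite('pics/c1.png',A[:,:,::-1]);cv2.imwrite('pics/c2.png',B[:,:,::-1])
for c in (a,b):
    hsv=cv2.cvtColor(c['img'],cv2.COLOR_RGB2HSV)
    m=cv2.inRange(hsv,(10,110,60),(28,255,255)); m[:, :250]=0; m[:,375:]=0;m[:150]=0;m[245:]=0
    ys,xs=np.nonzero(m); print(len(xs),xs.min(),xs.max(),ys.min(),ys.max())
print(plane(a,322,214,.096),plane(b,316,188,.096))
print(plane(a,303,178,.212),plane(b,335,183,.212), 'robot',proj(b,[0,0,0]),proj(a,[0,0,0]))
E
```

```text
327 250 335 205 244
251 304 327 174 199
[0.61975626 0.07887456 0.096     ] [0.59895219 0.08171205 0.096     ]
[0.59679326 0.04241215 0.212     ] [0.58215904 0.04058211 0.212     ] robot (np.float64(358.836199617702), np.float64(440.81997908455423)) (np.float64(234.12347127941393), np.float64(101.52978909337328))
```

View pics/c1.png

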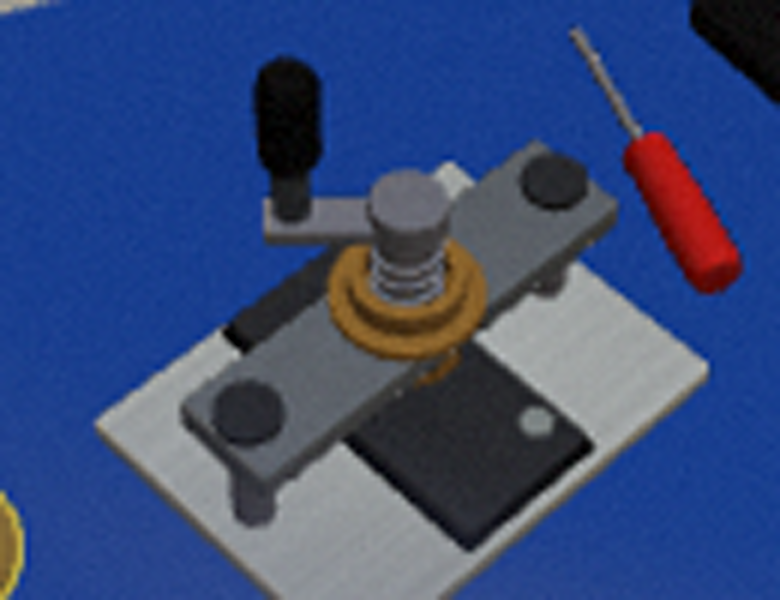

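View pics/c2.png

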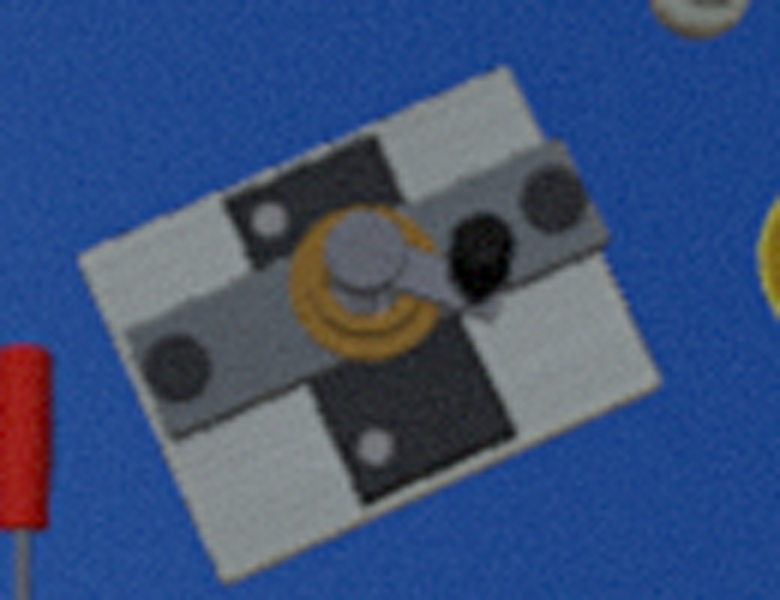

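The crops show these features:
- **c1 (scene):** hub top at (408,200), grip top at (288,80), caps at (555,182) and (248,413).
- **c2 (top):** hub top at (366,250), grip top at (484,244), caps at (177,368) and (553,200).

I'll triangulate from these.

```bash
cat >> h.py <<'E'
def tri(c1,p1,c2,p2):
    o1,d1=ray(c1,*p1);o2,d2=ray(c2,*p2)
    d1/=np.linalg.norm(d1);d2/=np.linalg.norm(d2)
    t=np.linalg.lstsq(np.c_[d1,-d2],o2-o1,rcond=None)[0]
    P,Q=o1+t[0]*d1,o2+t[1]*d2; return (P+Q)/2,np.linalg.norm(P-Q)
E
python3 - <<'E'
from h import *
a=cam('scene'); b=cam('top')
f=lambda p:((p[0]+.5)/6-.5+255,(p[1]+.5)/6-.5+165)
g=lambda p:((p[0]+.5)/6-.5+255,(p[1]+.5)/6-.5+140)
for n,p,q in (('hub',(408,200),(366,250)),('griptop',(288,80),(484,244)),('capR',(555,182),(177,368)),('capL',(248,413),(553,200))):
    print(n,tri(a,f(p),b,g(q)), plane(a,*f(p),.084),plane(b,*g(q),.084))
E
```

```text
hub (array([0.60606077, 0.0834967 , 0.13770326]), np.float64(0.002909961672911598)) [0.56519649 0.10163573 0.084     ] [0.61874371 0.0821959  0.084     ]
griptop (array([0.59030557, 0.04143915, 0.20577771]), np.float64(0.004057881936849181)) [0.48486776 0.07755421 0.084     ] [0.61961037 0.03370357 0.084     ]
capR (array([0.57356201, 0.16243517, 0.07917834]), np.float64(0.003138765929652331)) [0.57750413 0.16212291 0.084     ] [0.5720891  0.16054798 0.084     ]
capL (array([0.63895691, 0.0054432 , 0.07908846]), np.float64(0.002760454815285309)) [0.64261926 0.00584336 0.084     ] [0.63728534 0.00449484 0.084     ]
```

>>> {"op": "step_arm", "data": {
  "deltas": [
    [[0,0,0,0.02,-0.015,-0.02,100],[0,0,0,0.06,-0.045,-0.056,100],[0,0,0,0.105,-0.08,-0.056,100],[0,0,0,0.15,-0.115,-0.056,100],[0,0,0,0.2,-0.15,-0.056,100],[0,0,0,0.25,-0.187,-0.056,100],[0,0,0,0.3,-0.224,-0.056,100],[0,0,0,0.35,-0.26,-0.056,100],[0,0,0,0.4,-0.297,-0.056,100],[0,0,0,0.45,-0.333,-0.056,100],[0,0,0,0.5,-0.37,-0.056,100],[0,0,0,0.53,-0.392,-0.056,100],[0,0,0,0.55,-0.405,-0.056,100],[0,0,0,0.55,-0.405,-0.056,100],[0,0,0,0.55,-0.405,-0.056,100]]
  ]
}}

```text
time: 2.17
ee_pos: [0.5908, 0.04, 0.3005]
eef_rot: [0.975, 0.223, -0.0, 0.0]
ft_force: [-0.7, -0.3, 0.0]
width: 0.0871
grip_force: 0.0
```

Run:
```python
from h import *
s=readout.read_state(); print(s['ee_pos'],s['joint_positions'],s['eef_rot'],s['ft_force'])
c=cam('wrist'); save(c,'w1.png'); print(c['origin'],np.round(c['rotation'],3).tolist(),c['fx'],c['k1'])
print(proj(c,[.590,.0415,.212]),proj(c,[.606,.084,.096]),proj(c,[.606,.084,.142]))
```

```text
[0.59077627 0.04003851 0.3004585 ] [ 0.3194815   0.28837537 -0.57828726  1.43969547  0.15757323  1.46015421
 -1.3791233 ] [ 9.74911786e-01  2.22591351e-01 -1.74905873e-04  2.63283600e-04] [-0.69917525 -0.31937815  0.04025513]
[0.6639527  0.07509257 0.44166981] [[0.434, 0.86, 0.267], [-0.901, 0.415, 0.129], [0.001, -0.296, 0.955]] 310.0989881366598 -0.011678006493982285
(np.float64(315.87964083211955), np.float64(217.4878711017614)) (np.float64(288.3659680842909), np.float64(154.75806986129285)) (np.float64(283.999078774196), np.float64(161.41382001455045))
```

View pics/w1.png

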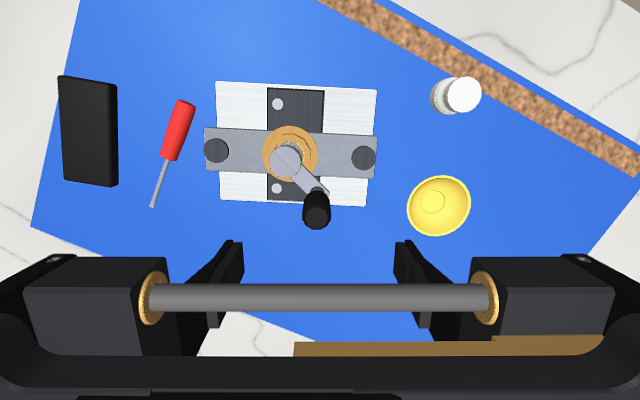

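In the wrist view the grip top is at about (316,216), the hub at (285,160) and the caps at (216,150) and (363,157). These match the predictions to within a pixel or two. I'll check the axis from the caps.

Run:
```python
from h import *
c=cam('wrist')
g=cv2.cvtColor(c['img'],cv2.COLOR_RGB2HSV)
m=((g[...,2]<60)*255).astype('uint8'); m[:,:195]=0;m[:,385:]=0;m[:130]=0;m[235:]=0
n,l,st,ce=cv2.connectedComponentsWithStats(m)
for i in range(1,n):
    if st[i,4]>60: print(st[i],ce[i])
b=cv2.inRange(g,(8,90,80),(28,255,255)); b[:,:240]=0;b[:,340:]=0;b[:110]=0;b[190:]=0
ys,xs=np.nonzero(b); print('brass',xs.min(),xs.max(),ys.min(),ys.max())
a=(plane(c,216,150.5,.084)+plane(c,363.5,157,.084))/2; print(a,np.linalg.norm(plane(c,216,150.5,.084)-plane(c,363.5,157,.084)))
for z in(.208,.212): print(plane(c,316,216,z),plane(c,285,160,z-.07))
```

```text
[302 190  28  39 895] [315.71284916 209.55418994]
brass 262 317 126 181
[0.60587066 0.08276432 0.084     ] 0.16958869926951578
[0.58983774 0.04097955 0.208     ] [0.60693429 0.08340064 0.138     ]
[0.59110526 0.04155656 0.212     ] [0.60768464 0.08328614 0.142     ]
```

>>> {"op": "step_arm", "data": {
  "deltas": [
    [[0,0,0,0,-0.0015,0.04,100],[0,0,0,0,-0.0015,0.08,100],[0,0,0,0,-0.0015,0.105,60],[0,0,0,0,-0.0015,0.109,40],[0,0,0,0,-0.0015,0.109,15],[0,0,0,0,-0.0015,0.109,10],[0,0,0,0,-0.0015,0.109,10],[0,0,0,0,-0.0015,0.109,10],[0,0,0,0,-0.0015,0.109,10]]
  ],
  "squeeze": 25
}}

```text
time: 3.4
ee_pos: [0.5904, 0.0424, 0.1917]
eef_rot: [0.975, 0.223, 0.0, 0.0]
ft_force: [0.9, 0.2, 0.6]
width: 0.0251
grip_force: 0.4
```

Run:
```python
from h import *
s=readout.read_state(); print(s['ee_pos'],s['ft_force'],s['torque'],s['width'],s['grip_force'])
c=cam('wrist'); save(c,'w2.png')
```

```text
[0.59037307 0.04236856 0.19170966] [0.94143595 0.2303163  0.61542463] [-0.05999752 -0.07392649 -0.00416775] 0.02506692155118599 0.4152707403045497
```

View pics/w2.png

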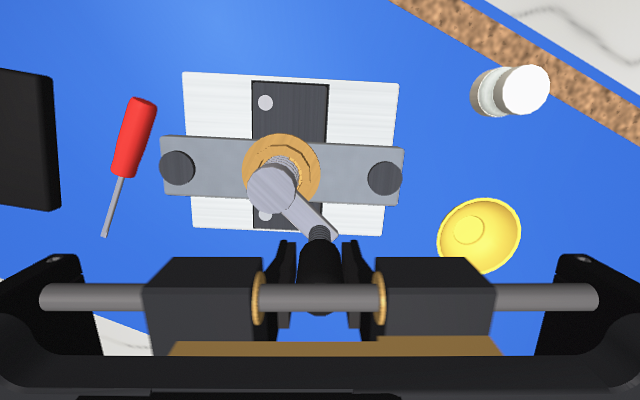

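The fingers now enclose the black grip at about (320,275), but it isn't squeezed yet. I'll let them close fully, then press down 8 mm.

>>> {"op": "step_arm", "data": {
  "deltas": [
    [[0,0,0,0,0,0,0],[0,0,0,0,0,0,0],[0,0,0,0,0,0,0],[0,0,0,0,0,0,0]]
  ],
  "squeeze": 25
}}

```text
time: 3.95
ee_pos: [0.5903, 0.0422, 0.1915]
eef_rot: [0.975, 0.223, -0.0, 0.0]
ft_force: [-0.6, -0.6, 0.7]
width: 0.0231
grip_force: 25.0
```

>>> {"op": "step_arm", "data": {
  "deltas": [
    [[0,0,0,0,0,0.002,0],[0,0,0,0,0,0.004,0],[0,0,0,0,0,0.006,0],[0,0,0,0,0,0.008,0],[0,0,0,0,0,0.008,0],[0,0,0,0,0,0.008,0]]
  ]
}}

```text
time: 4.7
ee_pos: [0.5903, 0.0423, 0.1836]
eef_rot: [0.975, 0.223, 0.0, 0.0]
ft_force: [-0.8, -1.7, 1.6]
width: 0.0234
grip_force: 25.0
```

Run:
```python
from h import *
s=readout.read_state(); print(s['ee_pos'],s['ft_force'],s['torque'],s['width'],s['grip_force'])
C=np.array([.6062,.0832]); v=s['ee_pos'][:2]-C; print(np.linalg.norm(v),np.degrees(np.arctan2(v[1],v[0])))
```

```text
[0.59032096 0.04228645 0.18362452] [-0.75230482 -1.65091274  1.58997179] [-0.41399148  0.10509719  0.03126009] 0.023402147237390543 24.989665981338476
0.043886927989176115 -111.21183112781489
```

```bash
cat > plan.py <<'E'
import numpy as np,sys
# plan.py start_deg step nsteps chunk : offsets (mm, tool x,y) per chunk; angle = degrees anticlockwise from the grasp
P=lambda a:45*np.array([np.cos(np.radians(137-a)),np.sin(np.radians(137-a))])
s,d,n,k=map(float,sys.argv[1:]); n,k=int(n),int(k)
for i in range(0,n,k):
    a0=s+d*i
    print(a0,[np.round(P(a0+d*j)-P(a0),1).tolist() for j in range(1,k+1)])
E
python3 plan.py 0 6 4 4; python3 plan.py 24 4 48 3
```

```text
0.0 [[3.4, 3.3], [7.1, 6.2], [11.1, 8.7], [15.3, 10.7]]
24.0 [[2.9, 1.1], [5.9, 2.0], [9.0, 2.8]]
36.0 [[3.1, 0.5], [6.2, 0.8], [9.4, 0.8]]
48.0 [[3.1, -0.2], [6.3, -0.5], [9.3, -1.1]]
60.0 [[3.0, -0.8], [6.0, -1.8], [8.9, -3.1]]
72.0 [[2.8, -1.4], [5.5, -3.0], [8.1, -4.8]]
84.0 [[2.4, -2.0], [4.7, -4.1], [6.9, -6.4]]
96.0 [[2.0, -2.4], [3.8, -5.0], [5.4, -7.7]]
108.0 [[1.4, -2.8], [2.7, -5.7], [3.7, -8.7]]
120.0 [[0.8, -3.0], [1.4, -6.1], [1.8, -9.2]]
132.0 [[0.2, -3.1], [0.1, -6.3], [-0.2, -9.4]]
144.0 [[-0.5, -3.1], [-1.2, -6.2], [-2.1, -9.2]]
156.0 [[-1.1, -2.9], [-2.5, -5.8], [-4.0, -8.5]]
168.0 [[-1.7, -2.6], [-3.6, -5.1], [-5.7, -7.5]]
180.0 [[-2.2, -2.2], [-4.6, -4.3], [-7.1, -6.2]]
192.0 [[-2.6, -1.7], [-5.4, -3.2], [-8.2, -4.6]]
204.0 [[-2.9, -1.1], [-5.9, -2.0], [-9.0, -2.8]]
```

>>> {"op": "step_arm", "data": {
  "deltas": [
    [[0,0,0,-0.0008,0.0008,0.0015,0],[0,0,0,-0.0008,0.0008,0.003,0],[0,0,0,0.0026,0.0041,0.003,0],[0,0,0,0.0063,0.007,0.003,0],[0,0,0,0.0103,0.0095,0.003,0],[0,0,0,0.0145,0.0115,0.003,0],[0,0,0,0.0145,0.0115,0.003,0]]
  ]
}}

```text
time: 5.58
ee_pos: [0.6088, 0.0388, 0.1805]
eef_rot: [0.975, 0.223, 0.0, -0.0]
ft_force: [-0.9, 4.1, 4.0]
width: 0.0232
grip_force: 25.0
```

>>> {"op": "step_arm", "data": {
  "deltas": [
    [[0,0,0,0.0029,0.0011,0,0],[0,0,0,0.0059,0.002,0,0],[0,0,0,0.0075,0.0024,0,0],[0,0,0,0.0075,0.0024,0,0]]
  ]
}}

```text
time: 6.08
ee_pos: [0.616, 0.0398, 0.1804]
eef_rot: [0.975, 0.223, -0.0, -0.0]
ft_force: [-3.1, 5.0, 3.2]
width: 0.0231
grip_force: 25.0
```

```bash
cat > st.py <<'E'
from h import *
s=readout.read_state(); C=np.array([.6062,.0832]); v=s['ee_pos'][:2]-C
a=np.arctan2(v[1],v[0]);f=s['ft_force'];print('t',s['time'],'r mm',1e3*np.linalg.norm(v),'ang from grasp',np.degrees(a)+111.2,'z',s['ee_pos'][2],'F rad/tan/z',f[0]*np.cos(a)+f[1]*np.sin(a),-f[0]*np.sin(a)+f[1]*np.cos(a),f[2],'grip',s['grip_force'])
E
python3 st.py
```

```text
t 6.075 r mm 44.51926235565017 ang from grasp 33.903886045583334 z 0.180384639712773 F rad/tan/z -5.608263903028328 -1.9213968662905203 3.1536643734057876 grip 24.98834158759564
```

>>> {"op": "step_arm", "data": {
  "deltas": [
    [[0,0,0,0.0031,0.0003,0,0],[0,0,0,0.0062,0.0007,0,0],[0,0,0,0.0094,0.001,0,0],[0,0,0,0.0094,0.001,0,0]]
  ]
}}

```text
time: 6.58
ee_pos: [0.6248, 0.0426, 0.1803]
eef_rot: [0.975, 0.223, -0.0, -0.0]
ft_force: [-3.2, 4.3, 2.8]
width: 0.0234
grip_force: 25.0
```

```bash
python3 st.py; python3 plan.py 46 4 42 3
```

```text
t 6.575 r mm 44.6253777530509 ang from grasp 45.86563873869126 z 0.18031376532974375 F rad/tan/z -5.2778307081291675 -1.117977347731893 2.8366339701472874 grip 24.992020532372408
46.0 [[3.1, -0.1], [6.3, -0.3], [9.4, -0.8]]
58.0 [[3.1, -0.7], [6.1, -1.6], [9.0, -2.8]]
70.0 [[2.8, -1.3], [5.6, -2.9], [8.2, -4.6]]
82.0 [[2.5, -1.9], [4.9, -4.0], [7.1, -6.2]]
94.0 [[2.1, -2.4], [4.0, -4.9], [5.7, -7.5]]
106.0 [[1.5, -2.7], [2.9, -5.6], [4.0, -8.5]]
118.0 [[0.9, -3.0], [1.6, -6.1], [2.1, -9.2]]
130.0 [[0.3, -3.1], [0.3, -6.3], [0.2, -9.4]]
142.0 [[-0.4, -3.1], [-1.0, -6.2], [-1.8, -9.2]]
154.0 [[-1.0, -3.0], [-2.2, -5.9], [-3.7, -8.7]]
166.0 [[-1.6, -2.7], [-3.4, -5.3], [-5.4, -7.7]]
178.0 [[-2.1, -2.3], [-4.4, -4.4], [-6.9, -6.4]]
190.0 [[-2.6, -1.8], [-5.3, -3.4], [-8.1, -4.8]]
202.0 [[-2.9, -1.2], [-5.9, -2.2], [-8.9, -3.1]]
```

>>> {"op": "step_arm", "data": {
  "deltas": [
    [[0,0,0,0.003,-0.0005,0,0],[0,0,0,0.0061,-0.0012,0,0],[0,0,0,0.0092,-0.0019,0,0],[0,0,0,0.0092,-0.0019,0,0]]
  ]
}}

```text
time: 7.08
ee_pos: [0.633, 0.0477, 0.1806]
eef_rot: [0.975, 0.223, 0.0, 0.0]
ft_force: [-2.0, -0.2, 3.4]
width: 0.0236
grip_force: 25.0
```

```bash
python3 st.py
python3 - <<'E'
from h import *
a=cam('scene');b=cam('wrist')
A=cv2.resize(a['img'][165:265,255:385],None,fx=4,fy=4,interpolation=2)
A0=cv2.resize(cv2.imread('pics/scene0.png')[165:265,255:385],None,fx=4,fy=4,interpolation=2)[:,:240]
B=cv2.resize(b['img'],(480,300))
o=np.zeros((400,760,3),'uint8'); o[:,:520]=A[:,:,::-1]; o[:,520:]=A0[:,:240] ; cv2.imwrite('pics/m1.png',o); save(b,'w3.png')
E
```

```text
t 7.075 r mm 44.470379570911625 ang from grasp 58.318466130420795 z 0.18060676540786882 F rad/tan/z -1.0786431229176792 -1.7030382811613727 3.415236593239392 grip 24.996992923115613
```

View pics/m1.png

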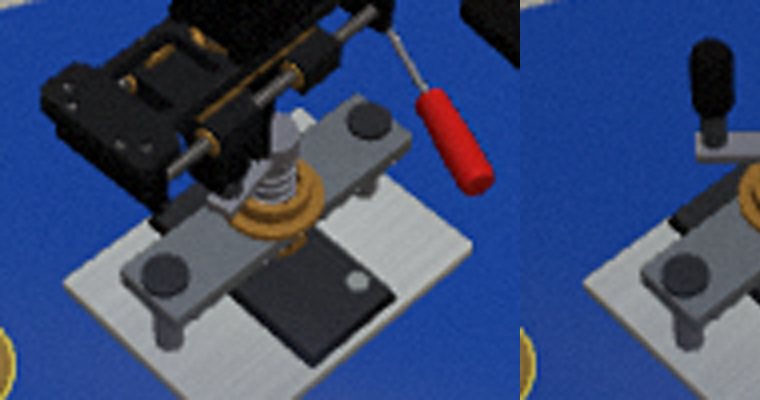

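The crank follows the arm. The screw still stands high, with its coils visible at (275,185), so it hasn't dropped yet.

>>> {"op": "step_arm", "data": {
  "deltas": [
    [[0,0,0,0.003,-0.0008,0,0],[0,0,0,0.006,-0.0018,0,0],[0,0,0,0.0088,-0.003,0,0],[0,0,0,0.0088,-0.003,0,0]]
  ]
}}

```text
time: 7.68
ee_pos: [0.6399, 0.0545, 0.1808]
eef_rot: [0.975, 0.223, 0.001, 0.0]
ft_force: [3.2, -4.9, 3.4]
width: 0.0231
grip_force: 25.0
```

>>> {"op": "step_arm", "data": {
  "deltas": [
    [[0,0,0,0.003,-0.0007,0,0],[0,0,0,0.0059,-0.002,0,0],[0,0,0,0.0086,-0.0037,0,0],[0,0,0,0.0086,-0.0037,0,0]]
  ]
}}

```text
time: 8.18
ee_pos: [0.6457, 0.0625, 0.1807]
eef_rot: [0.975, 0.223, 0.0, -0.0]
ft_force: [3.2, -2.2, 3.7]
width: 0.0233
grip_force: 25.0
```

```bash
python3 st.py
```

```text
t 8.175 r mm 44.59541800422516 ang from grasp 83.48115294404859 z 0.18070325235312523 F rad/tan/z 3.8282534353572277 -0.5135238801271376 3.7113465848772416 grip 24.99251768247632
```

>>> {"op": "step_arm", "data": {
  "deltas": [
    [[0,0,0,0.0028,-0.0014,0,0],[0,0,0,0.0053,-0.0035,0,0],[0,0,0,0.0075,-0.0057,0,0],[0,0,0,0.0075,-0.0057,0,0]]
  ]
}}

```text
time: 8.68
ee_pos: [0.6496, 0.0711, 0.1806]
eef_rot: [0.975, 0.223, 0.0, -0.0]
ft_force: [0.1, -1.5, 3.5]
width: 0.0232
grip_force: 25.0
```

```bash
python3 st.py
```

```text
t 8.675 r mm 45.031379327986556 ang from grasp 95.62973035407616 z 0.18059150738197582 F rad/tan/z 0.49797514977259294 -1.4153555504619122 3.493586428866781 grip 24.995775822753785
```

>>> {"op": "step_arm", "data": {
  "deltas": [
    [[0,0,0,0.0021,-0.0024,0,0],[0,0,0,0.004,-0.0049,0,0],[0,0,0,0.0057,-0.0075,0,0],[0,0,0,0.0057,-0.0075,0,0]]
  ]
}}

```text
time: 9.18
ee_pos: [0.6514, 0.0807, 0.1806]
eef_rot: [0.975, 0.224, 0.0, -0.001]
ft_force: [-0.8, 1.5, 2.1]
width: 0.0233
grip_force: 25.0
```

```bash
python3 st.py
```

```text
t 9.175 r mm 45.2521532126516 ang from grasp 108.07884575808961 z 0.18058389352639845 F rad/tan/z -0.8639513329738413 1.4625927487679862 2.089348097815591 grip 24.992009635898285
```

```bash
python3 st.py
python3 - <<'E'
from h import *
a=cam('scene');b=cam('wrist')
A=cv2.resize(a['img'][165:265,275:375],None,fx=4,fy=4,interpolation=2)
B0=cv2.imread('pics/w3.png')[60:260,180:420]
o=np.zeros((400,700,3),'uint8'); o[:,:400]=A[:,:,::-1]; o[:200,400:640]=B0;o[200:,400:640]=b['img'][60:260,180:420,::-1]; cv2.imwrite('pics/m2.png',o); save(b,'w4.png')
E
```

```text
t 9.175 r mm 45.2521532126516 ang from grasp 108.07884575808961 z 0.18058389352639845 F rad/tan/z -0.8639513329738413 1.4625927487679862 2.089348097815591 grip 24.992009635898285
```

View pics/m2.png

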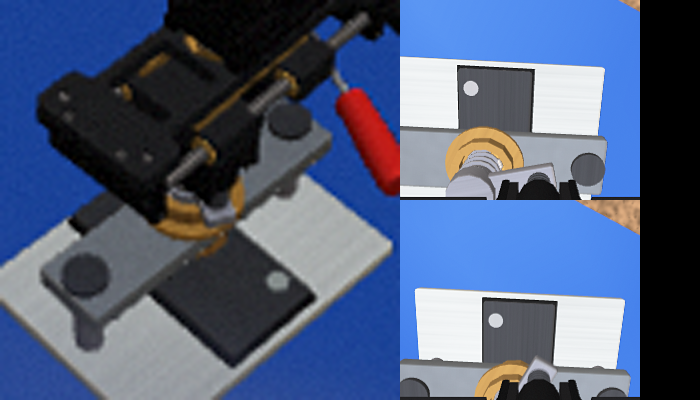

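The arm tip is at about scene pixel (330,218) and wrist pixel (320,219). I'll compare that with the two candidate heights.

Run:
```python
from h import *
a=cam('scene');b=cam('wrist')
C=np.array([.6062,.0832]); t=np.array([1,-.04]); n=np.array([.04,1])
for z in (.139,.134,.128,.124):
    P=[[*(C+.054*t+s*.009*n),zz] for s in(-1,1) for zz in (z,z-.01)]
    print(z,[np.round((np.array(proj(a,p))-[275,165])*4).tolist() for p in P],[np.round(np.array(proj(b,p))-[-220,-140]).tolist() for p in P])
A=a['img'][165:235,300:345].astype(int)
print(readout.read_state()['ft_force'])
```

```text
0.139 [[204.0, 206.0], [203.0, 217.0], [234.0, 198.0], [234.0, 209.0]] [[555.0, 376.0], [554.0, 370.0], [530.0, 363.0], [530.0, 358.0]]
0.134 [[203.0, 212.0], [203.0, 222.0], [234.0, 204.0], [233.0, 214.0]] [[555.0, 373.0], [554.0, 367.0], [530.0, 361.0], [531.0, 355.0]]
0.128 [[203.0, 218.0], [203.0, 229.0], [234.0, 210.0], [233.0, 221.0]] [[554.0, 369.0], [554.0, 364.0], [530.0, 357.0], [531.0, 353.0]]
0.124 [[203.0, 222.0], [203.0, 233.0], [233.0, 214.0], [233.0, 225.0]] [[554.0, 367.0], [553.0, 362.0], [531.0, 355.0], [531.0, 351.0]]
[0.76604393 0.66666304 0.86052845]
```

>>> {"op": "step_arm", "data": {
  "deltas": [
    [[0,0,0,0,0,0,0],[0,0,0,0,0,0,0]]
  ]
}}

```text
time: 9.62
ee_pos: [0.6513, 0.0796, 0.1804]
eef_rot: [0.975, 0.223, -0.0, -0.0]
ft_force: [-1.1, 0.2, 0.5]
width: 0.0234
grip_force: 25.0
```

```bash
python3 st.py
python3 - <<'E'
from h import *
a=cam('scene')
A=cv2.resize(a['img'][200:235,310:350],None,fx=10,fy=10,interpolation=2)
for z,col in ((.139,(255,0,0)),(.128,(0,255,0))):
    C=np.array([.6062,.0832]); t=np.array([1,-.04]); n=np.array([.04,1])
    for s in (-1,1):
        for zz in (z,z-.01):
            p=(np.array(proj(a,[*(C+.054*t+s*.009*n),zz]))-[310,200]+.5)*10; cv2.circle(A,(int(p[0]),int(p[1])),3,col,-1)
B=cv2.resize(cv2.cvtColor(cv2.imread('pics/m2.png'),cv2.COLOR_BGR2RGB)[140:280,140:300],(400,350))
cv2.imwrite('pics/m3.png',np.hstack([A,B])[:,:,::-1])
E
```

```text
t 9.625 r mm 45.20735603854475 ang from grasp 106.63697873799813 z 0.1804178021780269 F rad/tan/z -1.106194886308129 0.08986815719924619 0.5088012406239024 grip 24.992959608498495
```

View pics/m3.png

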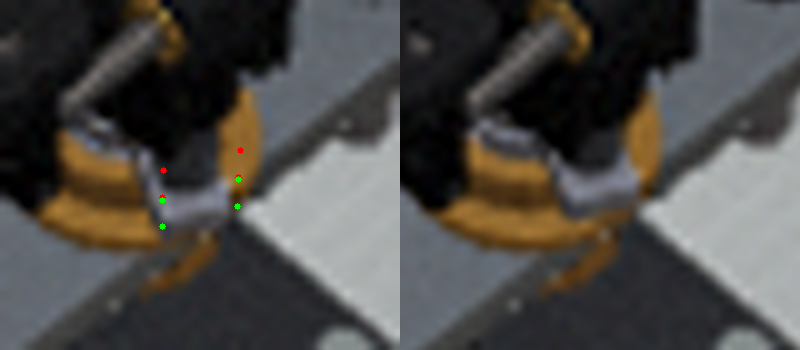

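The left crop shows the arm tip at the green marks (z about 0.128), and the force has fallen to about 0.5 N. The screw has dropped at about 107° of back-turn. Now I'll plan the forward turn, with a little extra press and following the screw down.

```bash
cat > fwd.py <<'E'
import numpy as np
T=lambda a:np.r_[45*np.cos(np.radians(31.7+a)),45*np.sin(np.radians(31.7+a)),a/36]
for a0 in range(0,360,45):
    print(a0,[np.round(T(a0+7.5*j)-T(a0),1).tolist() for j in range(1,7)])
E
python3 fwd.py
```

```text
0 [[-3.4, 4.8, 0.2], [-7.4, 9.1, 0.4], [-12.0, 12.9, 0.6], [-17.0, 16.0, 0.8], [-22.3, 18.4, 1.0], [-27.9, 20.1, 1.2]]
45 [[-5.8, 1.0, 0.2], [-11.7, 1.2, 0.4], [-17.5, 0.6, 0.6], [-23.3, -0.7, 0.8], [-28.8, -2.7, 1.0], [-34.0, -5.5, 1.2]]
90 [[-4.8, -3.4, 0.2], [-9.1, -7.4, 0.4], [-12.9, -12.0, 0.6], [-16.0, -17.0, 0.8], [-18.4, -22.3, 1.0], [-20.1, -27.9, 1.2]]
135 [[-1.0, -5.8, 0.2], [-1.2, -11.7, 0.4], [-0.6, -17.5, 0.6], [0.7, -23.3, 0.8], [2.7, -28.8, 1.0], [5.5, -34.0, 1.2]]
180 [[3.4, -4.8, 0.2], [7.4, -9.1, 0.4], [12.0, -12.9, 0.6], [17.0, -16.0, 0.8], [22.3, -18.4, 1.0], [27.9, -20.1, 1.2]]
225 [[5.8, -1.0, 0.2], [11.7, -1.2, 0.4], [17.5, -0.6, 0.6], [23.3, 0.7, 0.8], [28.8, 2.7, 1.0], [34.0, 5.5, 1.2]]
270 [[4.8, 3.4, 0.2], [9.1, 7.4, 0.4], [12.9, 12.0, 0.6], [16.0, 17.0, 0.8], [18.4, 22.3, 1.0], [20.1, 27.9, 1.2]]
315 [[1.0, 5.8, 0.2], [1.2, 11.7, 0.4], [0.6, 17.5, 0.6], [-0.7, 23.3, 0.8], [-2.7, 28.8, 1.0], [-5.5, 34.0, 1.2]]
```

>>> {"op": "step_arm", "data": {
  "deltas": [
    [[0,0,0,0,0,0.002,0],[0,0,0,0,0,0.004,0],[0,0,0,0,0,0.004,0],[0,0,0,0,0,0.004,0]]
  ]
}}

```text
time: 10.18
ee_pos: [0.6513, 0.0795, 0.1765]
eef_rot: [0.975, 0.223, -0.0, 0.0]
ft_force: [-1.6, 1.2, 2.2]
width: 0.0235
grip_force: 25.0
```

>>> {"op": "step_arm", "data": {
  "deltas": [
    [[0,0,0,-0.0034,0.0048,0.0002,0],[0,0,0,-0.0074,0.0091,0.0004,0],[0,0,0,-0.012,0.0129,0.0006,0],[0,0,0,-0.017,0.016,0.0008,0],[0,0,0,-0.0223,0.0184,0.001,0],[0,0,0,-0.0279,0.0201,0.0012,0],[0,0,0,-0.0279,0.0201,0.0012,0]]
  ]
}}

```text
time: 11.05
ee_pos: [0.6346, 0.0487, 0.1753]
eef_rot: [0.975, 0.223, -0.0, 0.0]
ft_force: [-2.2, 1.2, 0.8]
width: 0.023
grip_force: 25.0
```

```bash
sed -i 's/\.6062,\.0832/.6065,.0842/' st.py; python3 st.py
```

```text
t 11.05 r mm 45.22513967640145 ang from grasp 59.55780237089785 z 0.17532494171688778 F rad/tan/z -2.3259780297497095 -1.011406961433643 0.8152256360839298 grip 24.995959399966523
```

>>> {"op": "step_arm", "data": {
  "deltas": [
    [[0,0,0,-0.0058,0.001,0.0007,0],[0,0,0,-0.0117,0.0012,0.0014,0],[0,0,0,-0.0175,0.0006,0.0021,0],[0,0,0,-0.0233,-0.0007,0.0028,0],[0,0,0,-0.0288,-0.0027,0.003,0],[0,0,0,-0.034,-0.0055,0.0032,0],[0,0,0,-0.034,-0.0055,0.0032,0]]
  ]
}}

```text
time: 11.92
ee_pos: [0.6014, 0.0394, 0.1722]
eef_rot: [0.975, 0.223, -0.0, 0.0]
ft_force: [-1.2, 0.7, 2.2]
width: 0.0233
grip_force: 25.0
```

```bash
python3 st.py
```

```text
t 11.925 r mm 45.10937777741766 ang from grasp 14.690509070790824 z 0.17215042669992178 F rad/tan/z -0.5147166497008098 -1.250717641055334 2.2498204979998366 grip 25.00053406896768
```

>>> {"op": "step_arm", "data": {
  "deltas": [
    [[0,0,0,-0.0048,-0.0034,0.0002,0],[0,0,0,-0.0091,-0.0074,0.0004,0],[0,0,0,-0.0129,-0.012,0.0006,0],[0,0,0,-0.016,-0.017,0.0008,0],[0,0,0,-0.0184,-0.0223,0.001,0],[0,0,0,-0.0201,-0.0279,0.0012,0],[0,0,0,-0.0201,-0.0279,0.0012,0]]
  ]
}}

```text
time: 12.8
ee_pos: [0.5711, 0.0565, 0.1708]
eef_rot: [0.975, 0.223, -0.001, -0.0]
ft_force: [-2.6, 0.3, 2.6]
width: 0.0231
grip_force: 25.0
```

```bash
python3 st.py
```

```text
t 12.8 r mm 44.96162238594787 ang from grasp -30.81069427742763 z 0.1707814726531388 F rad/tan/z 1.8685059353752074 -1.7846338771386712 2.5596440848090847 grip 25.000820308778202
```

>>> {"op": "step_arm", "data": {
  "deltas": [
    [[0,0,0,-0.001,-0.0058,0.0002,0],[0,0,0,-0.0012,-0.0117,0.0004,0],[0,0,0,-0.0006,-0.0175,0.0006,0],[0,0,0,0.0007,-0.0233,0.0008,0],[0,0,0,0.0027,-0.0288,0.001,0],[0,0,0,0.0055,-0.034,0.0012,0],[0,0,0,0.0055,-0.034,0.0012,0]]
  ]
}}

```text
time: 13.68
ee_pos: [0.562, 0.0901, 0.1698]
eef_rot: [0.975, 0.224, 0.0, -0.0]
ft_force: [-2.5, 1.9, 2.2]
width: 0.0234
grip_force: 25.0
```

```bash
python3 st.py
```

```text
t 13.675 r mm 44.92050023919049 ang from grasp 283.6199953696602 z 0.16980443129964942 F rad/tan/z 2.771860402871694 -1.5092883141751754 2.2327692846586786 grip 24.998738840367878
```

>>> {"op": "step_arm", "data": {
  "deltas": [
    [[0,0,0,0.0034,-0.0048,0.0002,0],[0,0,0,0.0074,-0.0091,0.0004,0],[0,0,0,0.012,-0.0129,0.0006,0],[0,0,0,0.017,-0.016,0.0008,0],[0,0,0,0.0223,-0.0184,0.001,0],[0,0,0,0.0279,-0.0201,0.0012,0],[0,0,0,0.0279,-0.0201,0.0012,0]]
  ]
}}

```text
time: 14.55
ee_pos: [0.579, 0.1198, 0.1686]
eef_rot: [0.975, 0.223, 0.001, -0.0]
ft_force: [0.6, 1.4, 3.3]
width: 0.0233
grip_force: 25.0
```

```bash
python3 st.py
```

```text
t 14.55 r mm 44.99592011343601 ang from grasp 238.90948378879753 z 0.16863133989062207 F rad/tan/z 0.7397056696675343 -1.3614872773716395 3.281185902689882 grip 24.99852848253795
```

>>> {"op": "step_arm", "data": {
  "deltas": [
    [[0,0,0,0.0058,-0.001,0.0002,0],[0,0,0,0.0117,-0.0012,0.0004,0],[0,0,0,0.0175,-0.0006,0.0006,0],[0,0,0,0.0233,0.0007,0.0008,0],[0,0,0,0.0288,0.0027,0.001,0],[0,0,0,0.034,0.0055,0.0012,0],[0,0,0,0.034,0.0055,0.0012,0]]
  ]
}}

```text
time: 15.42
ee_pos: [0.6122, 0.1288, 0.1674]
eef_rot: [0.975, 0.223, 0.001, 0.0]
ft_force: [1.2, 1.5, 2.6]
width: 0.0231
grip_force: 25.0
```

```bash
python3 st.py
```

```text
t 15.425 r mm 44.934194288108415 ang from grasp 193.90073740352508 z 0.16739405434570467 F rad/tan/z 1.6757142703394772 -0.9789027250920269 2.620077630265646 grip 24.997107612216496
```

>>> {"op": "step_arm", "data": {
  "deltas": [
    [[0,0,0,0.0048,0.0034,0.0002,0],[0,0,0,0.0091,0.0074,0.0004,0],[0,0,0,0.0129,0.012,0.0006,0],[0,0,0,0.016,0.017,0.0008,0],[0,0,0,0.0184,0.0223,0.001,0],[0,0,0,0.0201,0.0279,0.0012,0],[0,0,0,0.0201,0.0279,0.0012,0]]
  ]
}}

```text
time: 16.3
ee_pos: [0.6423, 0.1116, 0.1662]
eef_rot: [0.975, 0.222, 0.0, 0.0]
ft_force: [1.2, -0.9, 2.1]
width: 0.0232
grip_force: 25.0
```

```bash
python3 st.py
```

```text
t 16.3 r mm 45.0319650904021 ang from grasp 148.64662539665423 z 0.16616361276238356 F rad/tan/z 0.414556089832263 -1.4731968195168208 2.145743020917824 grip 24.996578078498715
```

>>> {"op": "step_arm", "data": {
  "deltas": [
    [[0,0,0,0.001,0.0058,0.0002,0],[0,0,0,0.0012,0.0117,0.0004,0],[0,0,0,0.0006,0.0175,0.0006,0],[0,0,0,-0.0007,0.0233,0.0008,0],[0,0,0,-0.0027,0.0288,0.001,0],[0,0,0,-0.0055,0.034,0.0012,0],[0,0,0,-0.0055,0.034,0.0012,0],[0,0,0,-0.0055,0.034,0.0012,0],[0,0,0,-0.0055,0.034,0.0012,0]]
  ]
}}

```text
time: 17.42
ee_pos: [0.6514, 0.0792, 0.1649]
eef_rot: [0.975, 0.223, -0.0, 0.0]
ft_force: [-1.9, -0.4, 2.8]
width: 0.0232
grip_force: 25.0
```

```bash
python3 st.py
python3 - <<'E'
from h import *
z=[]
for i in range(8): cams.camera('wrist'); z.append(readout.read_state()['ft_force'][2])
print(np.round(z,2))
a=cam('scene')
A=cv2.resize(a['img'][165:235,300:350],None,fx=8,fy=8,interpolation=2)
for z,col in ((.128,(255,0,0)),(.118,(0,255,0))):
    C=np.array([.6065,.0842]); t=np.array([1,-.09]); n=np.array([.09,1])
    for s in (-1,1):
        for zz in (z,z-.01):
            p=(np.array(proj(a,[*(C+.054*t+s*.009*n),zz]))-[300,165]+.5)*8; cv2.circle(A,(int(p[0]),int(p[1])),3,col,-1)
cv2.imwrite('pics/m4.png',A[:,:,::-1])
E
```

```text
t 17.425 r mm 45.20172457358481 ang from grasp 104.7896322348873 z 0.1649034992904255 F rad/tan/z -1.8002641769731262 -0.5601743773473754 2.8460238167406575 grip 24.99719128893048
[3.29 2.25 2.27 1.98 2.8  3.01 2.44 1.97]
```

View pics/m4.png

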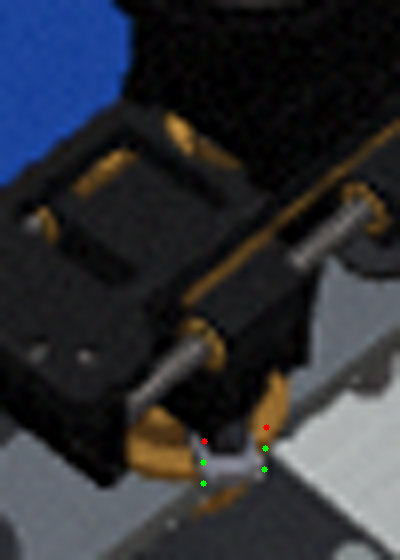

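The arm tip sits at the green marks, 10 mm lower, so the screw has threaded in. The press force averages about 2.5 N and is steady. Handing in.

```bash
python3 -c "
from bench import r
print(r.close_job())"
```

```text
the job is handed in; nothing more can be done
None
```

I cranked the screw back about 107° until it dropped, then forward 360° so it sank about 10 mm. I handed the job in at about 18 s, still holding the grip with about 2.5 N of downward press.

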